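# Weigh a spice tin on the counter spring scale

## Robot

A 6-joint arm with a two-finger parallel gripper is mounted at the origin on the work surface. World frame = base frame: x ahead of the robot, y to its left, z up, the work surface at z = 0. Lengths are in m, angles in rad, forces in N, time in s.
With the tool pointing down it reaches from about 0.25 to 0.775 m from the base axis. Payload 4 kg.
Tool frame: the origin (TCP) lies midway between the tips of the shut fingers; the grasp point (between the pads) lies 19 mm behind it (robot.tcp_to_grasp is the distance from the TCP to the grasp point, in m); z points along the fingers, x is the direction in which the jaws open and shut, and the axes are right-handed (so a half turn about z gives the same grasp; the last joint's range is limited). The gripper opens to 94 mm and grips with 3 to 60 N. Pads are 16 mm wide; open, the fingers measure 119 mm over their backs; the gripper's body (75 mm by 177 mm) begins 78 mm behind the grasp point.
Start: joints at [-1.372, 0.087, 1.371, -0, 1.684, -0.103], TCP at [0.163, -0.525, 0.206] pointing down, gripper open.
Joint ranges: [-3.1, 3.1], [-0.76, 2.03], [0.27, 2.55], [-1.08, 4.22], [0.17, 2.65], [-2.57, 2.57]. Speed limits (rad/s): [2.79, 2.79, 3.14, 3.14, 3.14, 3.14].

## Interface

Orientations are given as [roll, pitch, yaw] about the fixed x, y, z axes, in that order (R = Rz(yaw) Ry(pitch) Rx(roll)).
In Python, from bench import get_obs, vision, robot gives the robot as it stands.
- The arm moves only by the tool servo_tool, never from a script. Its argument "targets" is text: rows parted by semicolons, each of 7 numbers parted by spaces: the opening, from 0 (shut) to 1 (fully open), then the shift along the tool's x, y, z as a fraction of full scale, then the turn, a rotation vector about the tool's x, y, z as a fraction of full scale. A call has 1 to 12 rows; each row is the pose to reach, as a shift and turn from the pose commanded when the call began, along the tool's axes at that moment, turning the shorter way round; what a row does not reach only later rows make up. Full scale, the value 1, is 0.25 m for a shift and pi rad for a turn. A row lasts 1/12 s, in which the tool goes at most 41.7 mm and 7.16 degrees, less where a joint would pass 70% of its speed; a pose out of reach is approached as far as the arm can. A call with a number of a shift or a turn outside -1 to 1 is refused whole. A call with a gripper value outside its range is refused whole. The fingers move at their own pace and stop on an object; the grip force is fixed at half the most. Time passes only in rows, so rows that repeat a pose let the fingers close. It gives the time, the measured TCP pose, the force and the opening at its end, in the units of the state.
- get_obs(): the state, without advancing time (a new reading comes with each control period).
- vision.snapshot(name): name is "side" or "top" or "wrist"; returns a dict with "image" (400x640x3 uint8, red, green, blue), "mtx" (3x3 intrinsics, pixels), "world_from_camera" (4x4, takes a point from camera to world coordinates); the wrist camera has in their place "T_tool_cam" (4x4, takes a point from camera to tool coordinates, whose origin is the TCP and whose axes are the tool frame's). Camera axes: x right, y down, z forward; pixel columns grow to the right and rows downward; lengths in m; the calibration is good to about 2 mm. A picture is of the moment at which its call begins: read the wrist's pose just before it. There is no depth.
- robot.close_job(): hands the job in, once; it reports no verdict.
The state is a dict: "time": time; "joint_positions": joint angles; "qvel": joint speeds; "joint_torque": joint torques, N m; "tool_pos": TCP position; "ee_rot": TCP orientation; "wrist_force": force on the tool from outside, world axes, zero at the start; "wrist_torque": the same for the moment, N m; "width": finger opening in m.
Only numpy, scipy, OpenCV 4.12 (cv2) and the standard library are available. Lean on these libraries where they do the work, as an engineer would, in place of code of your own. Each camera call takes 0.05 s, during which the arm holds its last target.

## Task

Pick up the brass spice tin by its wooden grip, put its wire bail over the hook of the spring scale and let its weight down onto the hook at a creep, little by little. Let go only once the spring carries the whole weight, so that the hook neither drops nor springs up, and leave the tin hanging free and at rest on the hook. Never force the hook, and leave the other goods on the counter where they are.

Things in the scene. Friction and masses are not known exactly. Their poses are not given: they have to be found in the camera images.
- tin: the brass spice tin: closed round can, 90 mm diameter (lid 94), 62 mm high, origin at the centre of its underside, z up. A stiff 6 mm steel wire bail stands fixed on it in its y-z plane, narrowing upward from 92 mm wide to a flat top bar 18 mm long at 125 mm height, with a wooden grip block above that. Weighs 0.25 to 0.8 kg, not known beforehand
- tin_grip (a point): centre of the tin's upright dark-wood grip block: 24 mm along x, 14 mm along y (pinch it along y), 50 mm high. 160 mm above the tin's underside; the block spans 129 to 179 mm. Axes as the tin's
- tin_eye (a point): middle of the underside of the bail's top bar, which is to hang on the hook: 125 mm above the tin's underside, 35 mm below the grip's centre. The opening below it, through which the hook passes along the tin's x (either way round), reaches 63 mm down to the lid. Axes as the tin's
- hook_dip (a point): top of the dark steel hook at its lowest point, where the bail is to hang; goes down with the hook; 235 mm above the counter unloaded. The hook is an 8 mm round bar; x points from tip to post, z up. From the carriage on the post (72 mm behind, +x) it runs level, 12 mm above the dip, bends down into the dip, then up to its tip, 28 mm in front (-x), top 18 mm above the dip
- scale: the spring scale, fixed, turned by up to 0.5 rad; axes as the hook's; origin on the counter below the dip. Grey foot 200 x 150 mm, 12 mm thick, reaching 65 mm in front (-x) of the dip. Steel post 268 mm high, front face 80 mm behind the dip (+x). White plate with a mark each 10 mm, 20 to 80 mm to the +y side of the post, up to 268 mm high; a pointer on the carriage moves along it
- hook (a joint): how far the scale's hook is pulled down, m: 0 unloaded at the top stop, 0.10 at the bottom stop. Spring rate 100 N/m (10 mm a newton: the tin settles at 0.024 to 0.079), lightly damped, moving mass about 1.1 kg besides the load. Moving faster than 0.045 m/s either way is rough handling; the hook should never carry more than 25 N
- tub_center (a point): centre of a bystander: plastic tub with white lid, 82 mm diameter, 75 mm high; not to be moved
- jar_center (a point): centre of a bystander: amber glass jar, 72 mm diameter, 95 mm high; not to be moved
- mortar_center (a point): centre of a bystander: stone bowl, 90 mm diameter, 60 mm high; not to be moved
Mind the look-alikes: they are no part of the job. Several things look just like the tin: the one meant starts farthest to the robot's left.

How it is judged:
On the way, in this order (a step that is already met when the one before it is completed fails the run):
1. the tin is lifted off the counter (height (world z) of tin above 0.03 m), for 0.2 s.
2. the tin's bail bears on the hook and the spring takes weight (value of joint hook above 0.01 m and distance between tin_eye and hook_dip below 0.03 m), for 0.2 s.
At the end, for the whole second after the job is handed in: the tin hangs upright (within 0.2 rad) by its bail on the hook (bar within 30 mm of the dip), clear of the counter and foot, with the hook pulled down 20 to 90 mm and steady (under 10 mm/s) and the tin nearly still (under 40 mm/s) (distance between tin_eye and hook_dip below 0.03 m and height (world z) of tin above 0.02 m and value of joint hook between 0.02 and 0.09 m and contact force between tin and hook above 2 N and velocity of joint hook between -0.01 and 0.01 m/s and linear speed of tin below 0.04 m/s and angle between tin's own z axis and vertical below 0.2 rad); the robot touches nothing.
It fails at once if the hook drops or springs up (faster than 45 mm/s) (velocity of joint hook above 0.045 m/s or velocity of joint hook below -0.045 m/s).
It fails at once if the hook is forced (more than 25 N from the tin or the robot) (contact force between any of tin, the arm, the fingers and hook above 25 N).
It fails at once if another thing on the counter is moved more than 20 mm (distance of any of tub_center, jar_center, mortar_center from where it was at the start of the episode above 0.02 m).
It also fails if it takes over 64 s, if anything falls off the work surface, if the arm or the gripper's body presses on something with over 40 N, if the wrist force passes 120 N, or if a joint passes its speed limit or range.

## Working session

There is one attempt and no reset: what is moved stays moved. The work goes in short steps, Python scripts to look and compute and a tool call to move; the robot and the scene stay as the last step left them, time stands still between calls to the robot, and variables do not carry over. Pictures are saved under pics/ and viewed, and the job is handed in when it is done.

Besides the shell and the picture viewer there is one more tool, called after "Call:" as name(argument=value, ...), one argument or row to a line, values as JSON. servo_tool: Moves the arm, as the interface text tells. Its arguments: {"type":"object","properties":{"targets":{"type":"string"}},"required":["targets"]}

```bash
mkdir -p pics; ls
cat > snap.py <<'E'
import sys,cv2,json,numpy as np
from bench import get_obs,vision
def snap(cam,name):
    o=get_obs(); s=vision.snapshot(cam)
    cv2.imwrite(f'pics/{name}.png',s['image'][:,:,::-1])
    np.savez(f'pics/{name}.npz',**{k:np.array(v) for k,v in s.items() if k!='image'},pos=o['tool_pos'],rot=o['ee_rot'])
    return s,o
E
python3 - <<'E'
from snap import *
for c in ['side','top','wrist']:
    s,o=snap(c,c+'0'); print(c,np.round(s['mtx'],1).tolist()); print(np.round(np.array(s.get('world_from_camera',s.get('T_tool_cam'))),3).tolist())
print(o)
E
```

```text
pics
side [[491.8, 0.0, 316.7], [0.0, 491.8, 201.5], [0.0, 0.0, 1.0]]
[[0.857, -0.293, 0.423, -0.065], [-0.514, -0.527, 0.677, -1.044], [0.024, -0.798, -0.603, 0.981], [0.0, 0.0, 0.0, 1.0]]
top [[375.5, 0.0, 315.0], [0.0, 375.5, 203.2], [0.0, 0.0, 1.0]]
[[0.16, -0.962, 0.22, 0.339], [-0.987, -0.156, 0.035, -0.12], [0.0, -0.223, -0.975, 1.087], [0.0, 0.0, 0.0, 1.0]]
wrist [[329.6, 0.0, 316.9], [0.0, 329.6, 198.3], [0.0, 0.0, 1.0]]
[[1.0, 0.0, -0.002, 0.001], [0.0, 0.959, 0.285, -0.083], [0.002, -0.285, 0.959, -0.179], [0.0, 0.0, 0.0, 1.0]]
{'time': 0.1, 'joint_positions': array([-1.37208189e+00,  8.78970560e-02,  1.37209861e+00, -3.14339352e-05,
        1.68359794e+00, -1.03113346e-01]), 'qvel': array([-0.00118932, -0.0016109 , -0.0035303 ,  0.00104127,  0.00147198,
       -0.00035872]), 'joint_torque': array([ 2.34890198e-03, -3.41253448e+01, -3.03301227e+01,  7.19516468e-02,
        3.04750039e-02, -1.01545174e-04]), 'tool_pos': array([ 0.16337604, -0.52465603,  0.20441479]), 'ee_rot': array([-3.14141777e+00,  1.99354670e-03, -1.26897188e+00]), 'wrist_force': array([ 0.60594052, -0.5096082 ,  0.18849238]), 'wrist_torque': array([0.04970155, 0.01579463, 0.01018117]), 'width': 0.09386073456585996}
```

View pics/side0.png

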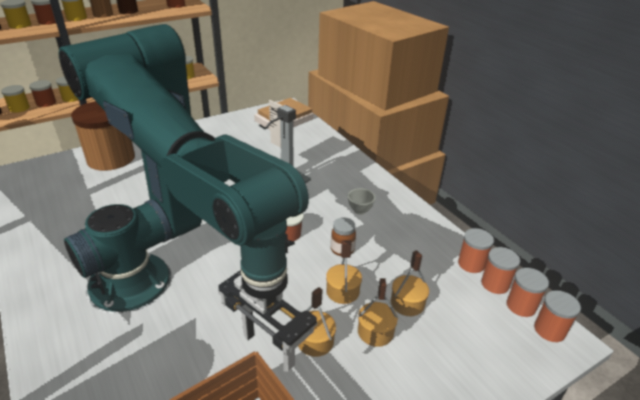

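View pics/top0.png

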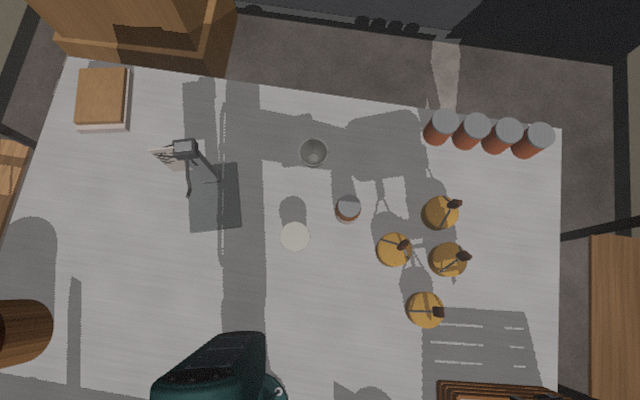

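View pics/wrist0.png

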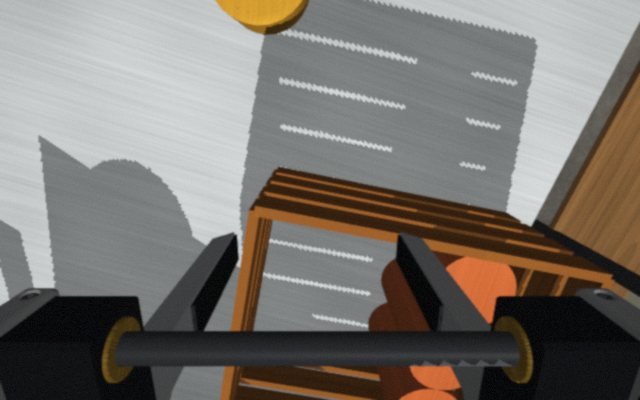

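The top view shows four tins. The leftmost in the image, at about (394,250), has the largest y, so it is the target. The scale is at about (190,165), the tub at (295,236), the jar at (347,208) and the mortar at (313,152). Next I'll zoom in.

Run:
```python
import cv2,numpy as np
t=cv2.imread('pics/top0.png');s=cv2.imread('pics/side0.png')
z=lambda im,x,y,w,h,f:cv2.resize(im[y:y+h,x:x+w],None,fx=f,fy=f,interpolation=cv2.INTER_CUBIC)
cv2.imwrite('pics/za.png',np.vstack([z(t,360,180,130,65+0,6)[:, :780]*0+0 if 0 else z(t,360,180,130,95,6)]))
cv2.imwrite('pics/zb.png',z(t,140,120,120,90,6))
cv2.imwrite('pics/zc.png',z(s,300,230,130,95,6))
cv2.imwrite('pics/zd.png',z(s,240,85,120,90,6))
```

```text
(no output)
```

View pics/za.png

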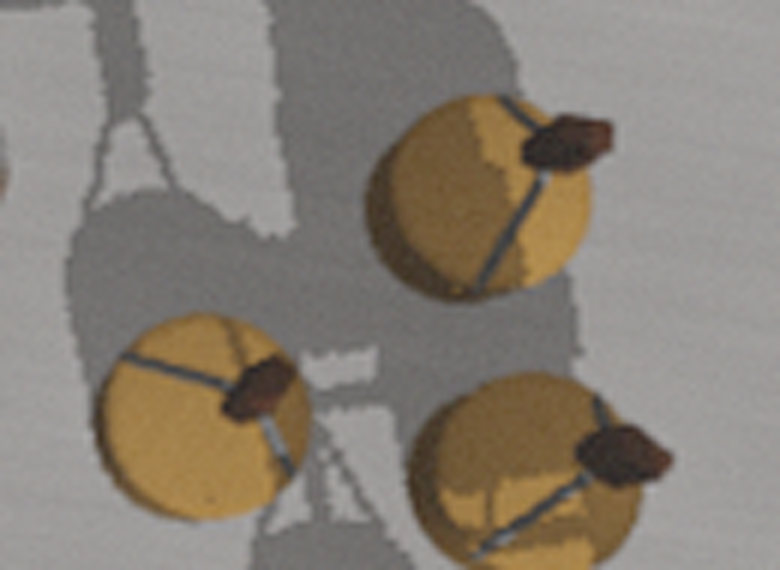

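View pics/zb.png

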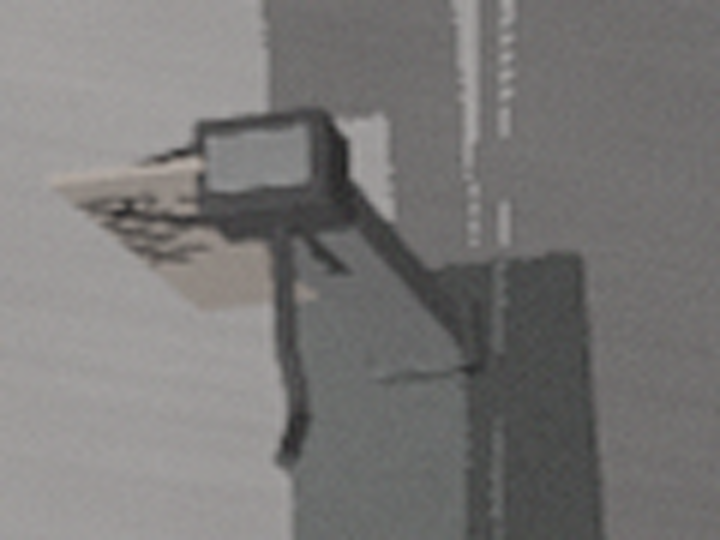

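View pics/zc.png

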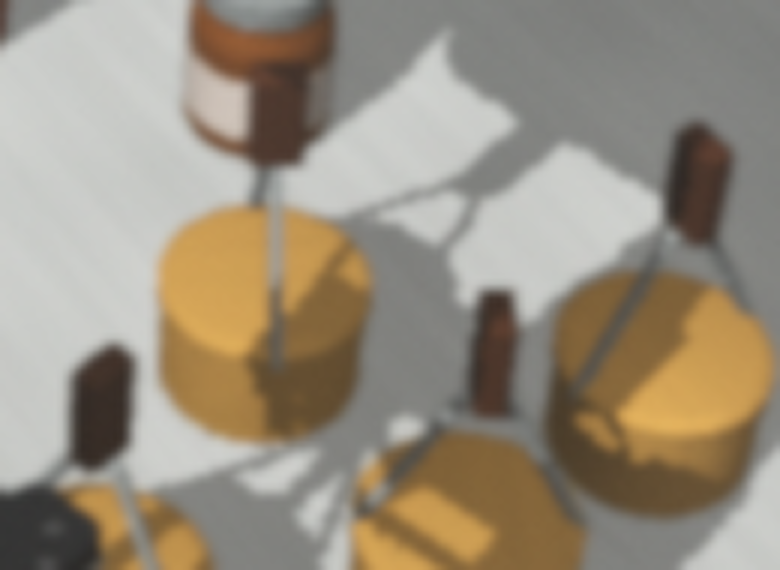

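View pics/zd.png

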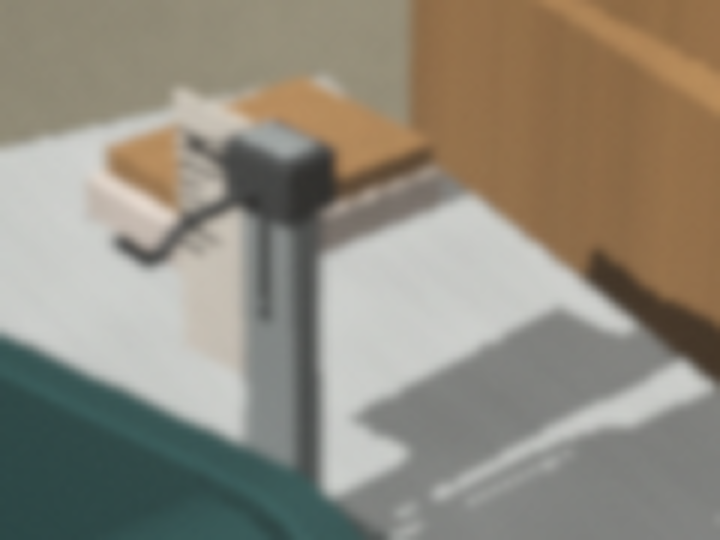

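```bash
cat > geo.py <<'E'
import numpy as np,cv2
from scipy.spatial.transform import Rotation as R
def cam(name):
    d=np.load(f'pics/{name}.npz')
    if 'T_tool_cam' in d:
        T=np.eye(4);T[:3,:3]=R.from_euler('xyz',d['rot']).as_matrix();T[:3,3]=d['pos'];W=T@d['T_tool_cam']
    else: W=d['world_from_camera']
    return d['mtx'],W
def ray(name,px):
    K,W=cam(name); v=W[:3,:3]@np.linalg.solve(K,[px[0],px[1],1.]); return W[:3,3],v/np.linalg.norm(v)
def tri(*obs):
    A=0;b=0;rs=[ray(*o) for o in obs]
    for c,v in rs: P=np.eye(3)-np.outer(v,v);A=A+P;b=b+P@c
    p=np.linalg.solve(A,b); return p,[np.linalg.norm((np.eye(3)-np.outer(v,v))@(p-c)) for c,v in rs]
def atz(name,px,z):
    c,v=ray(name,px); return c+v*(z-c[2])/v[2]
def proj(name,p):
    K,W=cam(name); q=np.linalg.inv(W)@np.append(p,1); q=K@q[:3]; return q[:2]/q[2]
E
python3 - <<'E'
from geo import *
np.set_printoptions(precision=4,suppress=True)
zt=lambda x,y,ox,oy:(ox+x/6-.4,oy+y/6-.4)
print('grip',tri(('top0',zt(255,388,360,180)),('side0',zt(275,115,300,230))))
print('lid wire base far/near top', [atz('top0',zt(*p,360,180),.062) for p in [(125,355),(290,470)]])
print('side wires',[atz('side0',zt(*p,300,230),.062) for p in [(277,365)]])
print('lid centre',atz('top0',zt(205,415,360,180),.062), atz('side0',zt(265,285,300,230),.062))
print('dip',tri(('top0',zt(297,418,140,120)),('side0',zt(150,258,240,85))))
print('tip',tri(('top0',zt(288,460,140,120)),('side0',zt(118,243,240,85))))
print('post top corners',[atz('top0',zt(*p,140,120),.268) for p in [(205,125),(310,120),(210,190),(312,185)]])
print('foot front corners/right',[atz('top0',zt(*p,140,120),.012) for p in [(580,252)]], [atz('top0',p,.012) for p in [(191,233),(241,226),(236,164)]])
for n,p,z in [('tub',(295,236),.075),('jar',(347,202),.095),('mortar',(314,152),.06)]: print(n,atz('top0',p,z))
print(atz('top0',(448,260),.062),atz('top0',(425,310),.062))
E
```

```text
grip (array([ 0.48  , -0.3166,  0.1535]), [np.float64(0.0009119300076712648), np.float64(0.0009119300076712836)])
lid wire base far/near top [array([ 0.5002, -0.276 ,  0.062 ]), array([ 0.4603, -0.3559,  0.062 ])]
side wires [array([ 0.4544, -0.3647,  0.062 ])]
lid centre [ 0.4788 -0.3152  0.062 ] [ 0.4756 -0.3237  0.062 ]
dip (array([0.5179, 0.2095, 0.2304]), [np.float64(7.714648221198692e-05), np.float64(7.714648221195092e-05)])
tip (array([0.4972, 0.2024, 0.2479]), [np.float64(0.00021199563053126395), np.float64(0.00021199563053131721)])
post top corners [array([0.6188, 0.2577, 0.268 ]), array([0.6273, 0.218 , 0.268 ]), array([0.5931, 0.2493, 0.268 ]), array([0.6014, 0.2111, 0.268 ])]
foot front corners/right [array([0.6702, 0.1736, 0.012 ])] [array([0.437 , 0.2577, 0.012 ]), array([0.4801, 0.1195, 0.012 ]), array([0.6626, 0.1728, 0.012 ])]
tub [ 0.4685 -0.0446  0.075 ]
jar [ 0.5799 -0.1693  0.095 ]
mortar [ 0.7202 -0.0557  0.06  ]
[ 0.4722 -0.4635  0.062 ] [ 0.3322 -0.4146  0.062 ]
```

```bash
cat > mv.py <<'E'
# usage: python3 mv.py x y z yawdeg [roll/pitch=0] -> numbers from measured pose
import sys,numpy as np
from scipy.spatial.transform import Rotation as R
from bench import get_obs
o=get_obs(); R0=R.from_euler('xyz',o['ee_rot'])
t=np.array(list(map(float,sys.argv[1:4])));yaw=np.radians(float(sys.argv[4]))
R1=R.from_euler('xyz',[np.pi,0,yaw])
np.set_printoptions(precision=4,suppress=True)
print('t',o['time'],'pos',o['tool_pos'],'rot',o['ee_rot'],'F',o['wrist_force'],'w',o['width'])
print('shift',R0.inv().apply(t-o['tool_pos'])/.25,'turn',(R0.inv()*R1).as_rotvec()/np.pi)
E
python3 mv.py 0.48 -0.317 0.30 -116.5
```

```text
t 0.15 pos [ 0.1634 -0.5247  0.2046] rot [-3.1414  0.0017 -1.269 ] F [-0.3372  0.056  -0.3797] w 0.09357646999959983
shift [-0.4176 -1.4562 -0.3808] turn [0.0002 0.0005 0.2433]
```

Call:
servo_tool(
  targets="1 0 0 -0.38 0 0 0; 1 0 0 -0.38 0 0 0; 1 0 0 -0.38 0 0 0; 1 -0.2 -0.73 -0.38 0 0 0.243; 1 -0.2 -0.73 -0.38 0 0 0.243; 1 -0.2 -0.73 -0.38 0 0 0.243; 1 -0.2 -0.73 -0.38 0 0 0.243; 1 -0.2 -0.73 -0.38 0 0 0.243; 1 -0.2 -0.73 -0.38 0 0 0.243; 1 -0.2 -0.73 -0.38 0 0 0.243; 1 -0.2 -0.73 -0.38 0 0 0.243",
)

```text
time: 1.07
tool_pos: [0.3236, -0.4224, 0.3001]
ee_rot: [3.141, 0.0, -2.031]
wrist_force: [-0.4, 0.3, 0.4]
width: 0.094
```

```bash
python3 mv.py 0.48 -0.317 0.30 -116.5
```

```text
t 1.0667 pos [ 0.3236 -0.4224  0.3001] rot [ 3.1409  0.0003 -2.0315] F [-0.4029  0.3025  0.3939] w 0.09400222211748076
shift [-0.6559 -0.373   0.0003] turn [0.0002 0.0001 0.0006]
```

Call:
servo_tool(
  targets="0.6 -0.656 -0.373 0 0 0 0; 0.6 -0.656 -0.373 0 0 0 0; 0.6 -0.656 -0.373 0 0 0 0; 0.6 -0.656 -0.373 0 0 0 0; 0.6 -0.656 -0.373 0 0 0 0; 0.6 -0.656 -0.373 0 0 0 0; 0.6 -0.656 -0.373 0 0 0 0; 0.6 -0.656 -0.373 0 0 0 0; 0.6 -0.656 -0.373 0 0 0 0",
)

```text
time: 1.82
tool_pos: [0.4783, -0.319, 0.3005]
ee_rot: [3.141, -0.001, -2.034]
wrist_force: [-0.3, 0.9, -0.6]
width: 0.0562
```

Run:
```python
from snap import *
s,o=snap('wrist','w1'); print(o['tool_pos'],o['ee_rot'])
s,o=snap('top','top1');s,o=snap('side','side1')
```

```text
[ 0.47832812 -0.31895273  0.30054487] [ 3.14148318e+00 -5.35525415e-04 -2.03396416e+00]
```

View pics/w1.png

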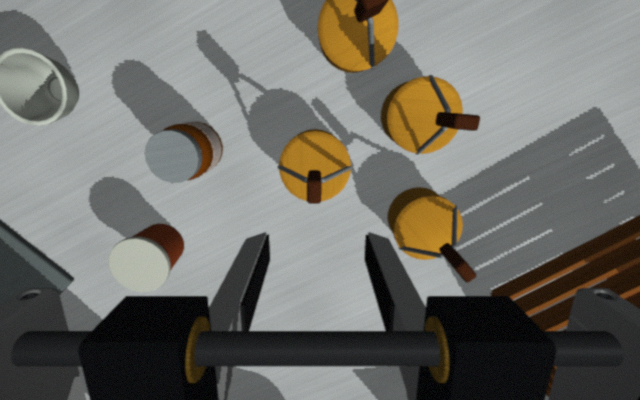

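View pics/side1.png

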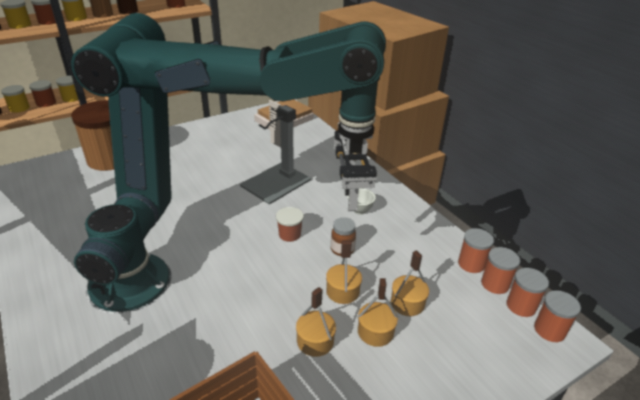

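The wrist view shows the target's grip block at about (315,187), with the wires meeting the lid at (280,170) and (351,166). I'll triangulate it against the top view.

Run:
```python
import cv2
w=cv2.imread('pics/w1.png')
cv2.imwrite('pics/zw1.png',cv2.resize(w[120:220,260:370],None,fx=7,fy=6*7/6,interpolation=cv2.INTER_CUBIC)[:600])
s=cv2.imread('pics/side1.png')
cv2.imwrite('pics/zs1.png',cv2.resize(s[90:210,230:350],None,fx=5,fy=5,interpolation=cv2.INTER_CUBIC)[:600])
from geo import *
np.set_printoptions(precision=4,suppress=True)
print(proj('w1',np.array([.479,-.317,.16])),proj('w1',np.array([.478,-.319,.3005])))
```

```text
[314.4865 187.5669] [316.538  248.0004]
```

View pics/zw1.png

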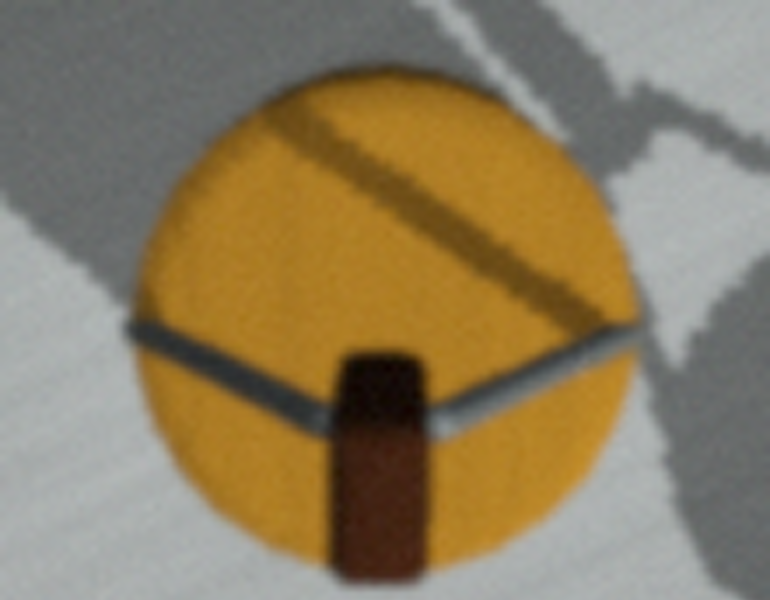

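View pics/zs1.png

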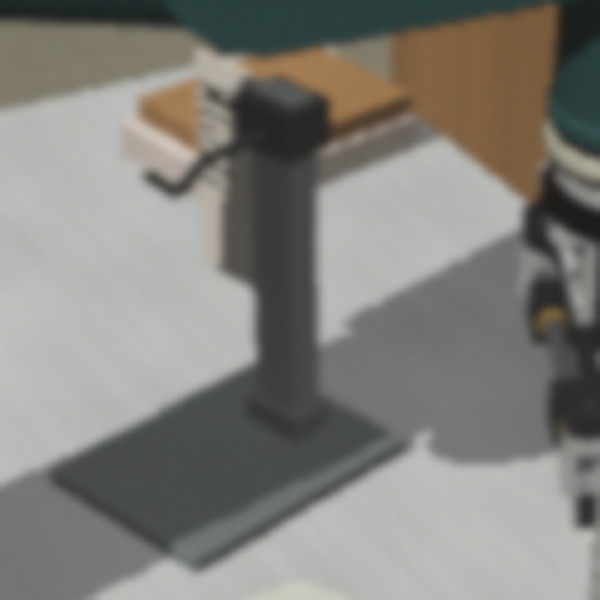

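Run:
```python
from geo import *
np.set_printoptions(precision=4,suppress=True)
z7=lambda x,y:(260+x/7-.4,120+y/7-.4)
zt=lambda x,y:(360+x/6-.4,180+y/6-.4)
print('lid',atz('w1',z7(387,318),.062)); a=atz('w1',z7(135,328),.062);b=atz('w1',z7(640,330),.062);print('ends',a,b,(a+b)/2,np.degrees(np.arctan2(*(a-b)[1::-1])))
print('block top far/near edges ctr', tri(('w1',z7(380,468)),('top0',zt(255,388)),('side0',(345.8,249))))
e=[atz('w1',z7(*p),.179) for p in [(337,585),(423,585)]];print('top corners',e,np.linalg.norm(e[0]-e[1]))
z5=lambda x,y:(230+x/5-.4,90+y/5-.4)
F=[atz('side1',z5(*p),.012) for p in [(50,473),(197,560),(408,435)]];print('foot',F)
for i,j in((0,1),(1,2)):
    d=F[j]-F[i];print(np.degrees(np.arctan2(d[1],d[0])),np.linalg.norm(d))
```

```text
lid [ 0.4827 -0.3186  0.062 ]
ends [ 0.5017 -0.2765  0.062 ] [ 0.46   -0.3592  0.062 ] [ 0.4809 -0.3178  0.062 ] 63.225512331933274
block top far/near edges ctr (array([ 0.4797, -0.3168,  0.1536]), [np.float64(0.0010626474907391866), np.float64(0.0010391103035223444), np.float64(0.0006249644021264088)])
top corners [array([ 0.4725, -0.3067,  0.179 ]), array([ 0.4673, -0.3172,  0.179 ])] 0.011725932257180816
foot [array([0.4368, 0.256 , 0.012 ]), array([0.4801, 0.1194, 0.012 ]), array([0.6738, 0.1777, 0.012 ])]
-72.41911257185421 0.14328732261498792
16.748178771699116 0.20232170954899723
```

```bash
python3 mv.py 0.4805 -0.3175 0.142 -116.7
```

```text
t 1.9667 pos [ 0.4785 -0.3188  0.3007] rot [-3.1412 -0.0003 -2.0343] F [-0.2681 -0.3902  0.4863] w 0.056440792192411875
shift [-0.0086 -0.0047  0.635 ] turn [-0.0001 -0.0001  0.0008]
```

Call:
servo_tool(
  targets="0.6 -0.008 -0.004 0.1 0 0 0; 0.6 -0.008 -0.004 0.2 0 0 0; 0.6 -0.008 -0.004 0.3 0 0 0; 0.6 -0.008 -0.004 0.4 0 0 0; 0.6 -0.008 -0.004 0.5 0 0 0; 0.6 -0.008 -0.004 0.58 0 0 0; 0.6 -0.008 -0.004 0.62 0 0 0; 0.6 -0.008 -0.004 0.635 0 0 0; 0.6 -0.008 -0.004 0.635 0 0 0; 0.6 -0.008 -0.004 0.635 0 0 0",
)

```text
time: 2.8
tool_pos: [0.4816, -0.3172, 0.1432]
ee_rot: [-3.139, -0.001, -2.033]
wrist_force: [0.5, 0.0, 0.0]
width: 0.0561
```

```bash
python3 mv.py 0.4805 -0.3175 0.142 -116.7
python3 - <<'E'
from snap import *
s,o=snap('wrist','w2');s,o=snap('side','side2')
w=cv2.imread('pics/side2.png');cv2.imwrite('pics/zs2.png',cv2.resize(w[200:320,280:400],None,fx=5,fy=5))
E
```

```text
t 2.8 pos [ 0.4816 -0.3172  0.1432] rot [-3.1393 -0.0006 -2.0328] F [0.478  0.0357 0.0405] w 0.05607814528177745
shift [0.0029 0.0036 0.0048] turn [-0.0007 -0.0002  0.0013]
```

View pics/w2.png

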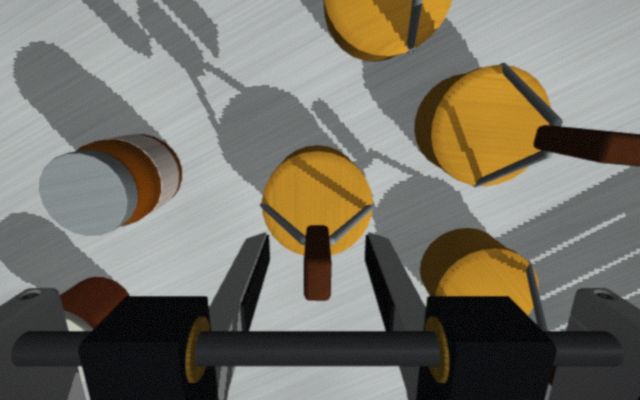

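View pics/zs2.png

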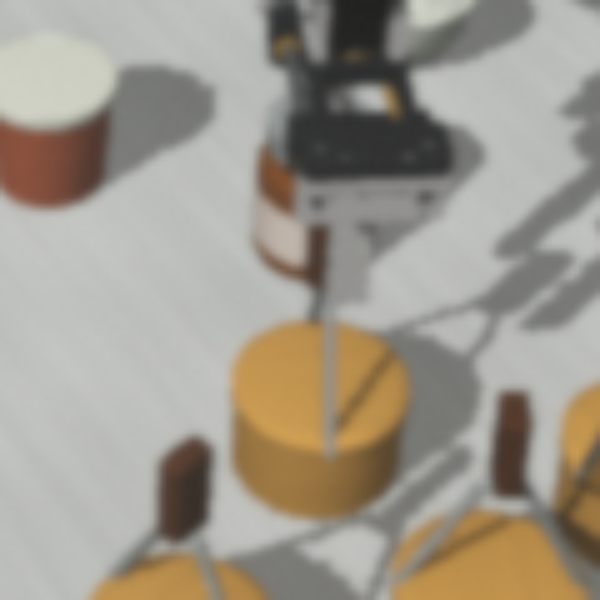

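The block (columns 305–331) sits centred between the finger pads (265–370). I'll close the gripper.

Call:
servo_tool(
  targets="0 0 0 0 0 0 0; 0 0 0 0 0 0 0; 0 0 0 0 0 0 0; 0 0 0 0 0 0 0; 0 0 0 0 0 0 0; 0 0 0 0 0 0 0; 0 0 0 0 0 0 0",
)

```text
time: 3.48
tool_pos: [0.4812, -0.3166, 0.1417]
ee_rot: [-3.142, -0.0, -2.032]
wrist_force: [-1.4, -0.7, -2.6]
width: 0.0135
```

Call:
servo_tool(
  targets="0 0 0 -0.02 0 0 0; 0 0 0 -0.06 0 0 0; 0 0 0 -0.12 0 0 0; 0 0 0 -0.18 0 0 0; 0 0 0 -0.24 0 0 0; 0 0 0 -0.3 0 0 0; 0 0 0 -0.36 0 0 0; 0 0 0 -0.42 0 0 0; 0 0 0 -0.48 0 0 0; 0 0 0 -0.54 0 0 0; 0 0 0 -0.58 0 0 0; 0 0 0 -0.6 0 0 0",
)

```text
time: 4.48
tool_pos: [0.4816, -0.3168, 0.2941]
ee_rot: [-3.138, -0.001, -2.032]
wrist_force: [-0.0, -0.5, -2.5]
width: 0.014
```

```bash
python3 - <<'E'
from snap import *
from geo import *
f=[]
for i in range(10):
    s,o=snap('wrist','w3'); f.append(o['wrist_force'])
print(np.mean(f,0),np.std(f,0),o['tool_pos'],o['ee_rot'],o['width'],o['time'])
w=cv2.imread('pics/w3.png');cv2.imwrite('pics/zw3.png',cv2.resize(w[120:320,220:420],None,fx=3,fy=3))
E
# approach: dip ~ (.5195,.2085), hook x dir 17.2deg
python3 mv.py 0.4335 0.182 0.295 -72.8
```

```text
[ 0.20743193 -0.24717935 -2.67402735] [0.33562884 0.34556075 0.39968369] [ 0.48095312 -0.31632873  0.29076034] [ 3.13990090e+00  3.04143026e-04 -2.03239259e+00] 0.013786613722845857 4.9333
t 4.9833 pos [ 0.481  -0.3164  0.291 ] rot [ 3.1403  0.0002 -2.0324] F [ 0.0014 -0.2479 -2.8091] w 0.013720429185866207
shift [-1.7003  1.0581 -0.0144] turn [ 0.0004  0.0002 -0.2425]
```

View pics/w3.png

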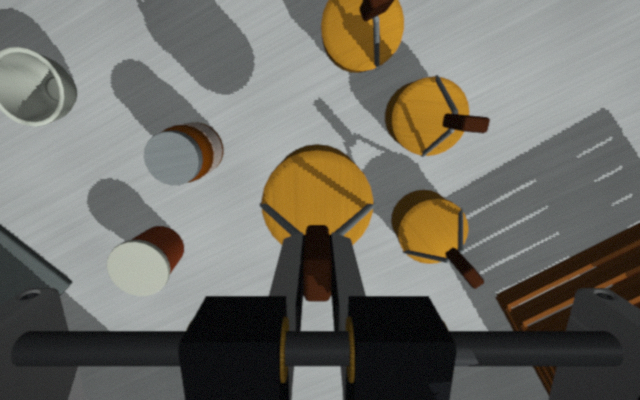

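Call:
servo_tool(
  targets="0 -0.03 0.02 -0.01 0 0 -0.005; 0 -0.09 0.056 -0.01 0 0 -0.015; 0 -0.17 0.106 -0.01 0 0 -0.03; 0 -0.26 0.162 -0.01 0 0 -0.05; 0 -0.35 0.218 -0.01 0 0 -0.07; 0 -0.44 0.274 -0.01 0 0 -0.09; 0 -0.53 0.33 -0.01 0 0 -0.11; 0 -0.62 0.386 -0.01 0 0 -0.13; 0 -0.71 0.442 -0.01 0 0 -0.15; 0 -0.78 0.486 -0.01 0 0 -0.165; 0 -0.83 0.517 -0.01 0 0 -0.175; 0 -0.85 0.53 -0.01 0 0 -0.18",
)

```text
time: 5.98
tool_pos: [0.4566, -0.0647, 0.2949]
ee_rot: [-3.14, 0.001, -1.462]
wrist_force: [-0.0, -0.5, -2.9]
width: 0.0138
```

```bash
python3 mv.py 0.4335 0.182 0.295 -72.8
```

```text
t 5.9833 pos [ 0.4566 -0.0647  0.2949] rot [-3.1404  0.0006 -1.4621] F [-0.0463 -0.523  -2.9044] w 0.013815658863083047
shift [-0.991  -0.0153  0.0003] turn [-0.0004  0.0002 -0.061 ]
```

Call:
servo_tool(
  targets="0 -0.03 0 0 0 0 -0.003; 0 -0.1 -0.002 0 0 0 -0.01; 0 -0.2 -0.004 0 0 0 -0.02; 0 -0.3 -0.005 0 0 0 -0.03; 0 -0.4 -0.007 0 0 0 -0.04; 0 -0.5 -0.008 0 0 0 -0.05; 0 -0.6 -0.01 0 0 0 -0.06; 0 -0.7 -0.012 0 0 0 -0.061; 0 -0.8 -0.013 0 0 0 -0.061; 0 -0.89 -0.014 0 0 0 -0.061; 0 -0.95 -0.015 0 0 0 -0.061; 0 -0.98 -0.015 0 0 0 -0.061",
)

```text
time: 6.98
tool_pos: [0.4354, 0.1782, 0.2941]
ee_rot: [3.141, 0.0, -1.274]
wrist_force: [-0.1, 0.2, -2.8]
width: 0.0141
```

Run:
```python
from snap import *
s,o=snap('wrist','w4');print(o['tool_pos'],o['ee_rot'])
s,o=snap('side','side4');s,o=snap('top','top4')
w=cv2.imread('pics/side4.png');cv2.imwrite('pics/zs4.png',cv2.resize(w[70:210,190:330],None,fx=4,fy=4,interpolation=2))
w=cv2.imread('pics/top4.png');cv2.imwrite('pics/zt4.png',cv2.resize(w[110:250,130:270],None,fx=4,fy=4,interpolation=2))
```

```text
[0.43535603 0.17821047 0.29407671] [ 3.14142629e+00  4.05628598e-04 -1.27385940e+00]
```

View pics/w4.png

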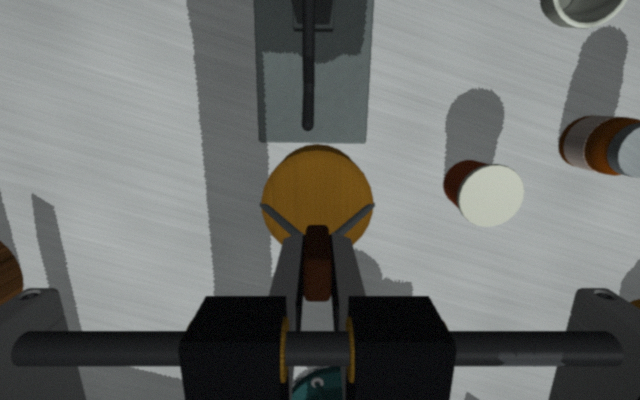

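View pics/zs4.png

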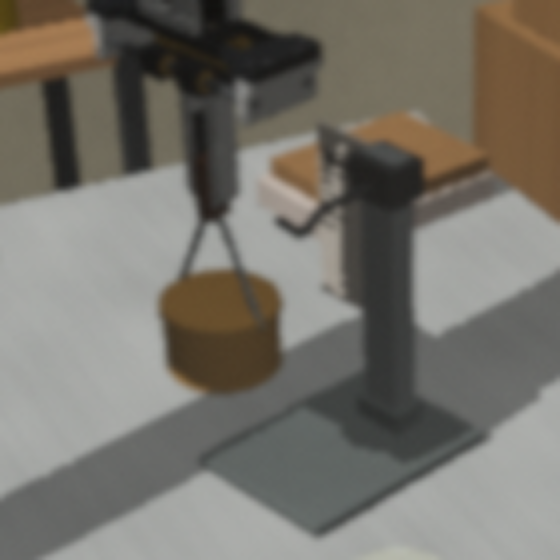

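View pics/zt4.png

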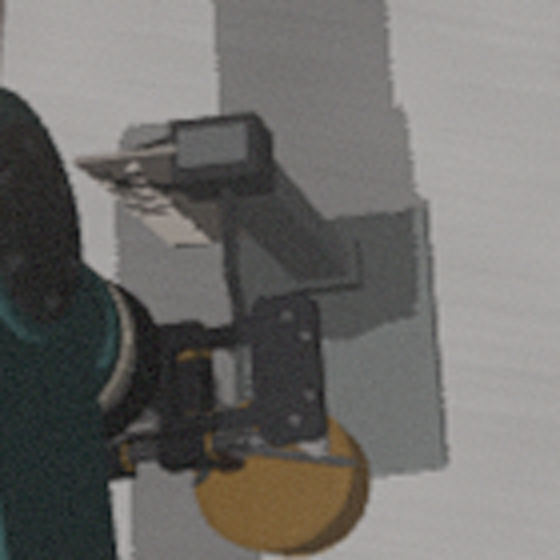

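Run:
```python
import cv2
w=cv2.imread('pics/w4.png');cv2.imwrite('pics/zw4.png',cv2.resize(w[0:150,240:390],None,fx=4,fy=4,interpolation=2))
```

```text
(no output)
```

View pics/zw4.png

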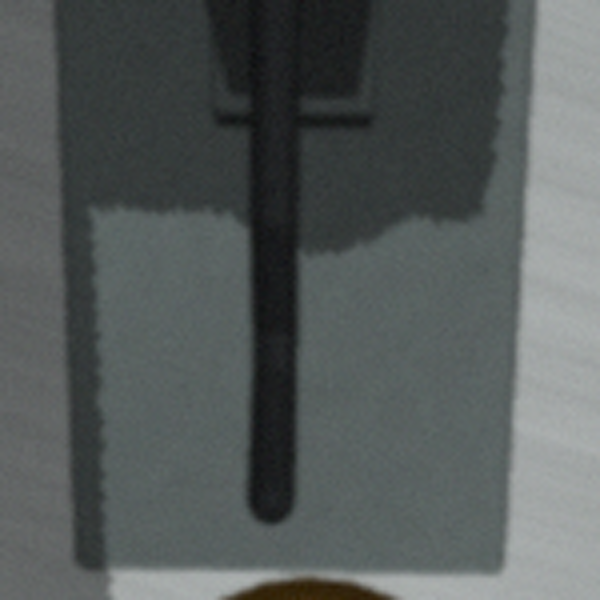

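Run:
```python
from geo import *
np.set_printoptions(precision=4,suppress=True)
d=np.load('pics/w4.npz');Rt=R.from_euler('xyz',d['rot'])
def tool(p): return Rt.inv().apply(np.array(p)-d['pos'])
z4=lambda x,y:(240+x/4-.4,y/4-.4)
c=lambda x,y,ox,oy:(ox+x/4-.4,oy+y/4-.4)
tw=z4(272,497)
print('tip end z.249',tool(atz('w4',tw,.249)), 'tri',tri(('w4',tw),('side4',c(283,221,190,70)),('top0',(187.8,196.5))))
for p in [(274,30),(275,200),(272,340)]: print('hook',tool(atz('w4',z4(*p),.243)))
print('dip0',tool([.5179,.2095,.2304]),'dipfoot',tool([.5206,.2067,.235]))
print('dip tri now', tri(('side4',c(305,235,190,70)),('top0',(189.5,189)),))
# grip / lid centre seen now
print('foot front corners',[tool(atz('w4',z4(*p),.012)) for p in [(75,567),(503,572)]])
print('lid ends',[tool(atz('w4',p,.294-.0797)) for p in [(261.5,205),(374,206)]])
```

```text
tip end z.249 [-0.0058 -0.0683  0.0451] tri (array([0.4988, 0.2027, 0.2474]), [np.float64(0.0010542369842702476), np.float64(0.0018806011314118857), np.float64(0.0019099799287131429)])
hook [-0.0051 -0.1386  0.0511]
hook [-0.0051 -0.1144  0.0511]
hook [-0.0057 -0.0932  0.0511]
dip0 [-0.0057 -0.0881  0.0637] dipfoot [-0.0023 -0.0899  0.0591]
dip tri now (array([0.5206, 0.2095, 0.2269]), [np.float64(0.0014147057003763765), np.float64(0.001414705700376287)])
foot front corners [array([-0.0812, -0.0287,  0.2821]), array([ 0.0673, -0.027 ,  0.282 ])]
lid ends [array([-0.0453, -0.0006,  0.0798]), array([0.0473, 0.0002, 0.0798])]
```

Call:
servo_tool(
  targets="0 -0.024 -0.01 0 0 0 0; 0 -0.024 -0.04 0 0 0 0; 0 -0.024 -0.08 0 0 0 0; 0 -0.024 -0.12 0 0 0 0; 0 -0.024 -0.16 0 0 0 0; 0 -0.024 -0.2 0 0 0 0; 0 -0.024 -0.24 0 0 0 0; 0 -0.024 -0.28 0 0 0 0; 0 -0.024 -0.32 0 0 0 0; 0 -0.024 -0.35 0 0 0 0; 0 -0.024 -0.37 0 0 0 0; 0 -0.024 -0.372 0 0 0 0",
)

```text
time: 8.13
tool_pos: [0.5236, 0.2099, 0.2937]
ee_rot: [3.141, -0.0, -1.275]
wrist_force: [0.4, 0.3, -2.7]
width: 0.0138
```

Run:
```python
from snap import *
f=[]
for i in range(6):
    s,o=snap('wrist','w5');f.append(o['wrist_force'])
print(o['tool_pos'],o['ee_rot'],np.mean(f,0),o['width'])
s,o=snap('side','side5');s,o=snap('top','top5')
w=cv2.imread('pics/side5.png');cv2.imwrite('pics/zs5.png',cv2.resize(w[70:190,200:340],None,fx=5,fy=5,interpolation=2))
```

```text
[0.52241704 0.20961124 0.29453905] [-3.14129435e+00 -5.18009115e-05 -1.27523660e+00] [ 0.14774145  0.20760282 -2.8055229 ] 0.01377179248123399
```

View pics/w5.png

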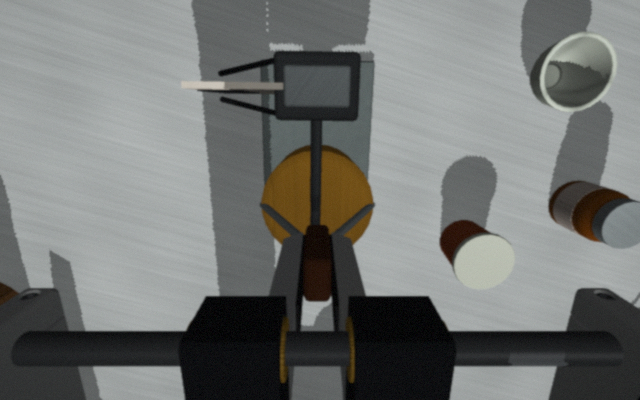

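View pics/zs5.png

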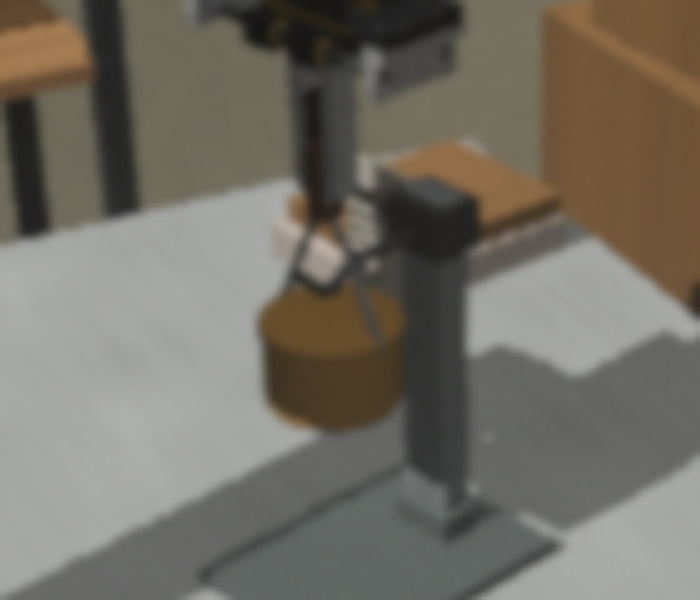

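The hook runs centred through the bail at column 316. The bail bar is above the dip, and the wrist force puts the tin's weight at about 2.75 N. I'll lower now, most of the gap first.

Call:
servo_tool(
  targets="0 0 0 0.008 0 0 0; 0 0 0 0.02 0 0 0; 0 0 0 0.034 0 0 0; 0 0 0 0.048 0 0 0; 0 0 0 0.062 0 0 0; 0 0 0 0.076 0 0 0; 0 0 0 0.09 0 0 0; 0 0 0 0.102 0 0 0; 0 0 0 0.112 0 0 0; 0 0 0 0.12 0 0 0; 0 0 0 0.124 0 0 0; 0 0 0 0.126 0 0 0",
)

```text
time: 9.53
tool_pos: [0.5227, 0.2097, 0.2625]
ee_rot: [3.141, -0.0, -1.275]
wrist_force: [0.0, -0.1, -2.5]
width: 0.0135
```

```bash
cat > chk.py <<'E'
import sys
from snap import *
n=sys.argv[1];f=[];p=[]
for i in range(8):
    s,o=snap('wrist','w'+n);f.append(o['wrist_force']);p.append(o['tool_pos'])
print(o['time'],np.mean(p,0).round(4),o['ee_rot'].round(4),'F',np.mean(f,0).round(2),np.std(f,0).round(2),o['width'])
s,o=snap('side','side'+n)
w=cv2.imread(f'pics/side{n}.png');cv2.imwrite(f'pics/zs{n}.png',cv2.resize(w[70:190,200:340],None,fx=5,fy=5,interpolation=2))
E
python3 chk.py 6
```

```text
9.8833 [0.5228 0.2097 0.2628] [-3.1412e+00 -1.0000e-04 -1.2753e+00] F [ 0.25 -0.45 -3.14] [0.46 0.52 0.4 ] 0.01391994489475269
```

View pics/zs6.png

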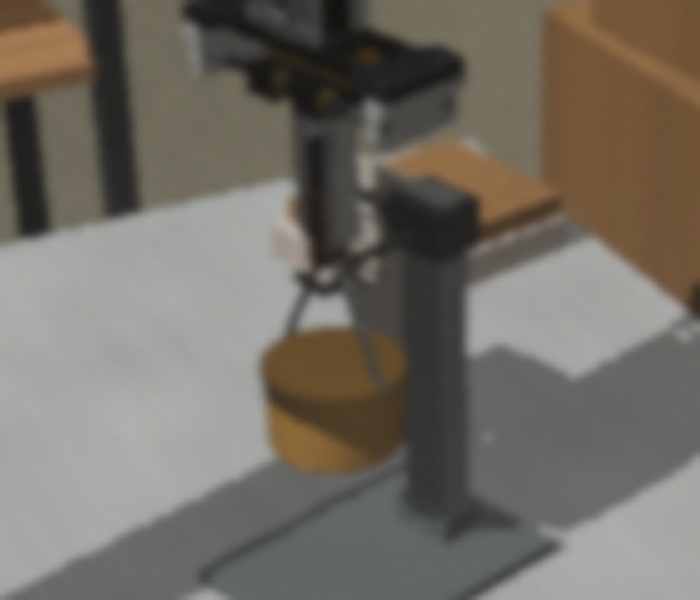

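Call:
servo_tool(
  targets="0 0 0 0.002 0 0 0; 0 0 0 0.005 0 0 0; 0 0 0 0.008 0 0 0; 0 0 0 0.011 0 0 0; 0 0 0 0.014 0 0 0; 0 0 0 0.017 0 0 0; 0 0 0 0.02 0 0 0; 0 0 0 0.023 0 0 0; 0 0 0 0.026 0 0 0; 0 0 0 0.029 0 0 0; 0 0 0 0.032 0 0 0; 0 0 0 0.034 0 0 0",
)

```text
time: 10.98
tool_pos: [0.5228, 0.2096, 0.2541]
ee_rot: [3.142, -0.0, -1.275]
wrist_force: [-0.1, -0.4, -2.0]
width: 0.0137
```

```bash
python3 chk.py 7
```

```text
11.3333 [0.5228 0.2096 0.2542] [-3.1414e+00 -1.0000e-04 -1.2753e+00] F [ 0.01 -0.35 -2.83] [0.63 0.61 0.46] 0.013844288478906305
```

Call:
servo_tool(
  targets="0 0 0 0.002 0 0 0; 0 0 0 0.005 0 0 0; 0 0 0 0.008 0 0 0; 0 0 0 0.011 0 0 0; 0 0 0 0.014 0 0 0; 0 0 0 0.017 0 0 0; 0 0 0 0.02 0 0 0; 0 0 0 0.023 0 0 0; 0 0 0 0.026 0 0 0; 0 0 0 0.029 0 0 0; 0 0 0 0.032 0 0 0; 0 0 0 0.034 0 0 0",
)

```text
time: 12.43
tool_pos: [0.5227, 0.2096, 0.2456]
ee_rot: [3.142, -0.0, -1.275]
wrist_force: [-0.1, 0.5, -1.3]
width: 0.0135
```

```bash
python3 chk.py 8
```

```text
12.7833 [0.5228 0.2096 0.2457] [-3.1416e+00 -1.0000e-04 -1.2753e+00] F [ 0.41 -0.   -1.81] [0.4  0.5  0.44] 0.013887934632216962
```

View pics/zs8.png

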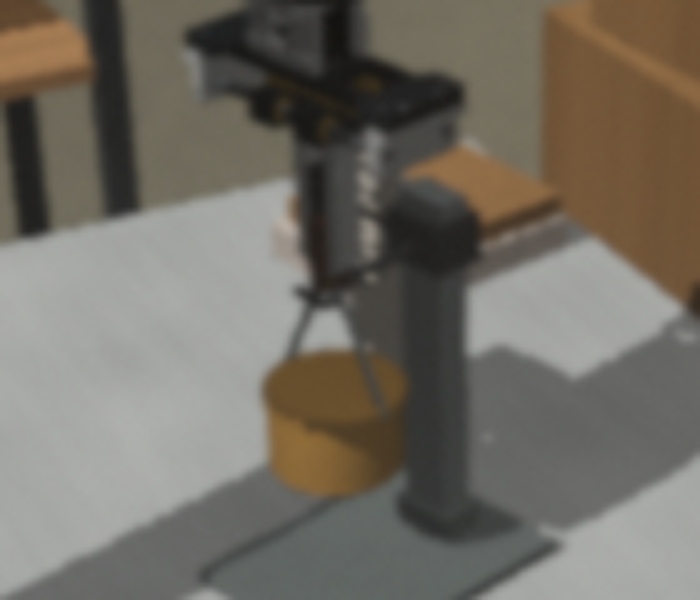

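Call:
servo_tool(
  targets="0 0 0 0.002 0 0 0; 0 0 0 0.005 0 0 0; 0 0 0 0.008 0 0 0; 0 0 0 0.011 0 0 0; 0 0 0 0.014 0 0 0; 0 0 0 0.017 0 0 0; 0 0 0 0.02 0 0 0; 0 0 0 0.023 0 0 0; 0 0 0 0.026 0 0 0; 0 0 0 0.029 0 0 0; 0 0 0 0.032 0 0 0; 0 0 0 0.034 0 0 0",
)

```text
time: 13.88
tool_pos: [0.5228, 0.2096, 0.2372]
ee_rot: [-3.142, -0.0, -1.275]
wrist_force: [-0.1, 0.6, -1.0]
width: 0.0142
```

```bash
python3 chk.py 9
```

```text
14.2333 [0.5228 0.2096 0.2372] [-3.1414e+00 -1.0000e-04 -1.2753e+00] F [ 0.26  0.26 -1.05] [0.6  0.23 0.35] 0.013632040393755861
```

Call:
servo_tool(
  targets="0 0 0 0.002 0 0 0; 0 0 0 0.005 0 0 0; 0 0 0 0.008 0 0 0; 0 0 0 0.011 0 0 0; 0 0 0 0.014 0 0 0; 0 0 0 0.017 0 0 0; 0 0 0 0.02 0 0 0; 0 0 0 0.023 0 0 0; 0 0 0 0.026 0 0 0; 0 0 0 0.029 0 0 0; 0 0 0 0.032 0 0 0; 0 0 0 0.034 0 0 0",
)

```text
time: 15.33
tool_pos: [0.5228, 0.2096, 0.2286]
ee_rot: [-3.142, -0.0, -1.275]
wrist_force: [1.1, -0.1, -0.2]
width: 0.014
```

```bash
sed -i 's/range(8)/range(40)/' chk.py; python3 chk.py 10
```

```text
17.2833 [0.5228 0.2096 0.2287] [-3.1416e+00 -1.0000e-04 -1.2753e+00] F [ 0.46  0.03 -0.15] [0.53 0.57 0.57] 0.013575984523613874
```

View pics/zs10.png

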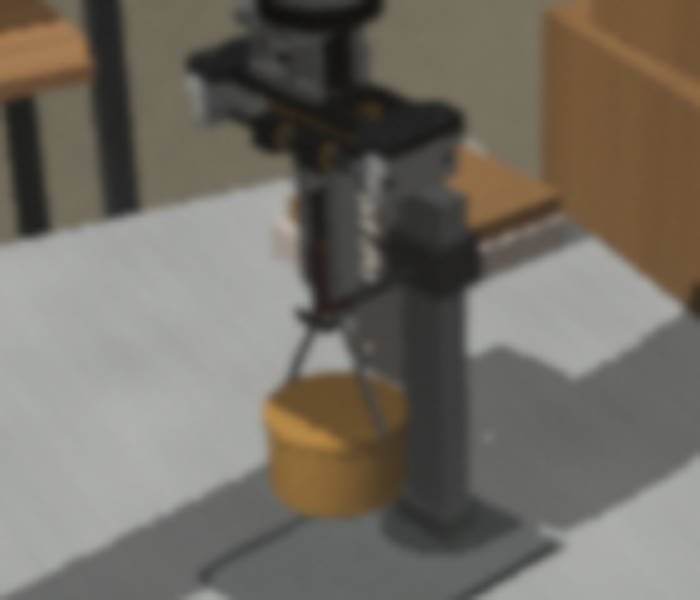

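View pics/w10.png

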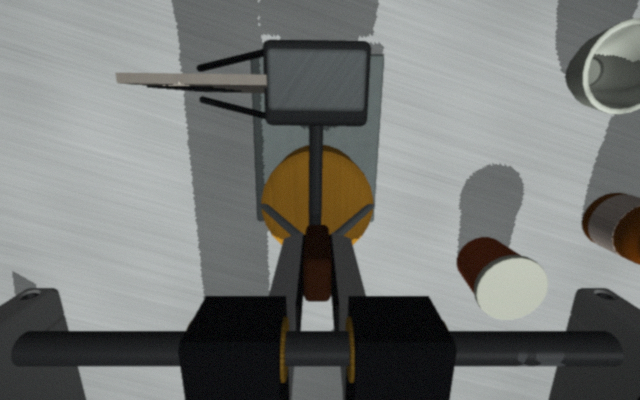

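Call:
servo_tool(
  targets="0 0 0 0.001 0 0 0; 0 0 0 0.002 0 0 0; 0 0 0 0.004 0 0 0; 0 0 0 0.006 0 0 0; 0 0 0 0.007 0 0 0; 0 0 0 0.008 0 0 0; 0 0 0 0.008 0 0 0; 0 0 0 0.008 0 0 0; 0 0 0 0.008 0 0 0; 0 0 0 0.008 0 0 0",
)

```text
time: 18.22
tool_pos: [0.5228, 0.2097, 0.2267]
ee_rot: [-3.142, -0.0, -1.275]
wrist_force: [0.6, 0.2, 0.8]
width: 0.0138
```

```bash
python3 chk.py 11
```

```text
20.1667 [0.5228 0.2096 0.2267] [-3.1416e+00 -1.0000e-04 -1.2752e+00] F [ 0.43 -0.01 -0.05] [0.46 0.46 0.52] 0.013755735546541959
```

The residual is −0.05 ± 0.08 N vertically, so the spring carries the tin. I'll open in small steps.

Call:
servo_tool(
  targets="0.16 0 0 0 0 0 0; 0.17 0 0 0 0 0 0; 0.19 0 0 0 0 0 0; 0.21 0 0 0 0 0 0; 0.24 0 0 0 0 0 0; 0.28 0 0 0 0 0 0; 0.32 0 0 0 0 0 0; 0.32 0 0 0 0 0 0",
)

```text
time: 20.93
tool_pos: [0.5228, 0.2096, 0.2267]
ee_rot: [3.142, -0.0, -1.275]
wrist_force: [-0.4, 0.7, -1.2]
width: 0.0302
```

```bash
sed -i 's/range(40)/range(10)/' chk.py; python3 chk.py 12
```

```text
21.3833 [0.5227 0.2096 0.2267] [ 3.1416e+00 -1.0000e-04 -1.2753e+00] F [-0.12 -0.02 -0.11] [0.46 0.33 0.53] 0.030369650732646605
```

View pics/w12.png

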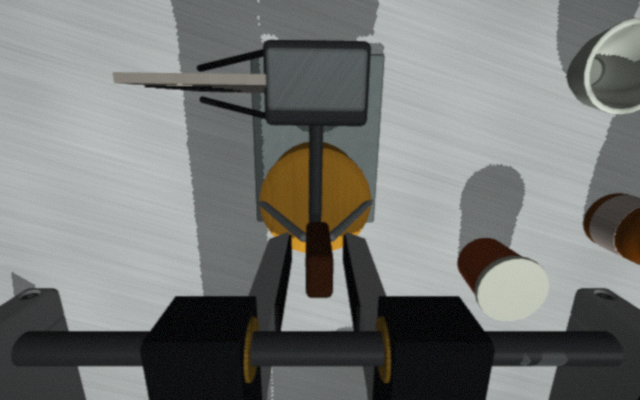

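View pics/zs12.png

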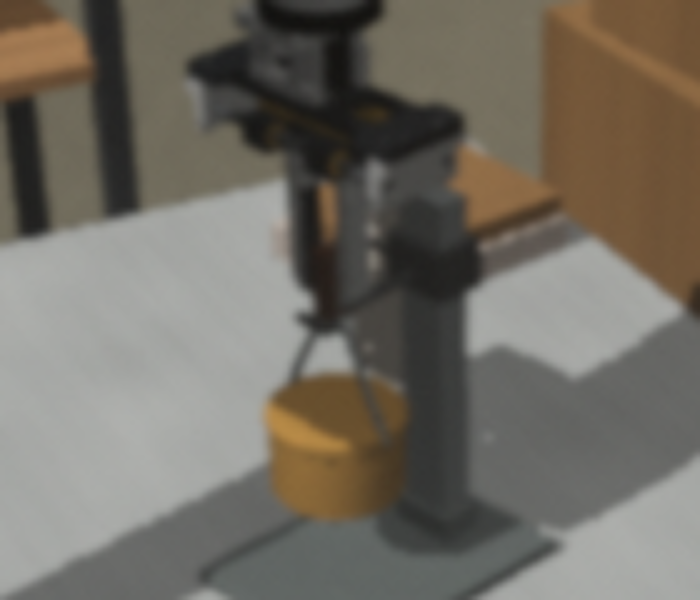

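The tin hangs free: the block (306–332) is clear of the pads (290 and 345), and the hook didn't move visibly. I'll go straight up.

Call:
servo_tool(
  targets="0.45 0 0 0 0 0 0; 0.45 0 0 0 0 0 0; 0.45 0 0 -0.02 0 0 0; 0.45 0 0 -0.06 0 0 0; 0.45 0 0 -0.12 0 0 0; 0.45 0 0 -0.18 0 0 0; 0.45 0 0 -0.24 0 0 0; 0.45 0 0 -0.3 0 0 0; 0.45 0 0 -0.36 0 0 0; 0.45 0 0 -0.42 0 0 0; 0.45 0 0 -0.48 0 0 0; 0.45 0 0 -0.5 0 0 0",
)

```text
time: 22.48
tool_pos: [0.5233, 0.2098, 0.3557]
ee_rot: [-3.136, -0.0, -1.275]
wrist_force: [0.5, 0.2, 1.4]
width: 0.0423
```

Call:
servo_tool(
  targets="0.45 0 0 0 0 0 0; 0.45 0 0 0 0 0 0; 0.45 0 0 0 0 0 0; 0.45 0 0 0 0 0 0; 0.45 0 0 0 0 0 0; 0.45 0 0 0 0 0 0; 0.45 0 0 0 0 0 0; 0.45 0 0 0 0 0 0; 0.45 0 0 0 0 0 0; 0.45 0 0 0 0 0 0; 0.45 0 0 0 0 0 0; 0.45 0 0 0 0 0 0",
)

```text
time: 23.48
tool_pos: [0.5228, 0.2096, 0.3518]
ee_rot: [-3.141, -0.0, -1.275]
wrist_force: [0.5, -0.0, 0.2]
width: 0.0427
```

Run:
```python
from snap import *
I={}
for k in range(14):
    s,o=snap('side',f'st{k}'); I[k]=s['image'].astype(float)
print(o['time'],o['tool_pos'],o['wrist_force'])
# motion: best sub-pixel shift of the tin region between frames
g=lambda k:cv2.cvtColor(I[k].astype('uint8'),cv2.COLOR_RGB2GRAY).astype('float32')[120:180,245:300]
h=cv2.createHanningWindow((55,60),cv2.CV_32F)
print([tuple(np.round(cv2.phaseCorrelate(g(0),g(k),h)[0],2)) for k in range(1,14)])
w=cv2.imread('pics/st13.png');cv2.imwrite('pics/zst.png',cv2.resize(w[70:190,200:340],None,fx=5,fy=5,interpolation=2))
snap('wrist','wend')
```

```text
24.1333 [0.52274833 0.20966656 0.35172525] [-0.21495894 -1.1026067  -0.40779681]
[(np.float64(0.1), np.float64(-0.16)), (np.float64(0.03), np.float64(-0.17)), (np.float64(-0.01), np.float64(-0.1)), (np.float64(-0.02), np.float64(-0.05)), (np.float64(-0.01), np.float64(-0.17)), (np.float64(0.06), np.float64(-0.08)), (np.float64(-0.06), np.float64(-0.14)), (np.float64(0.09), np.float64(-0.11)), (np.float64(0.05), np.float64(-0.14)), (np.float64(0.11), np.float64(-0.05)), (np.float64(-0.04), np.float64(-0.12)), (np.float64(0.09), np.float64(-0.05)), (np.float64(-0.0), np.float64(-0.08))]
```

View pics/zst.png

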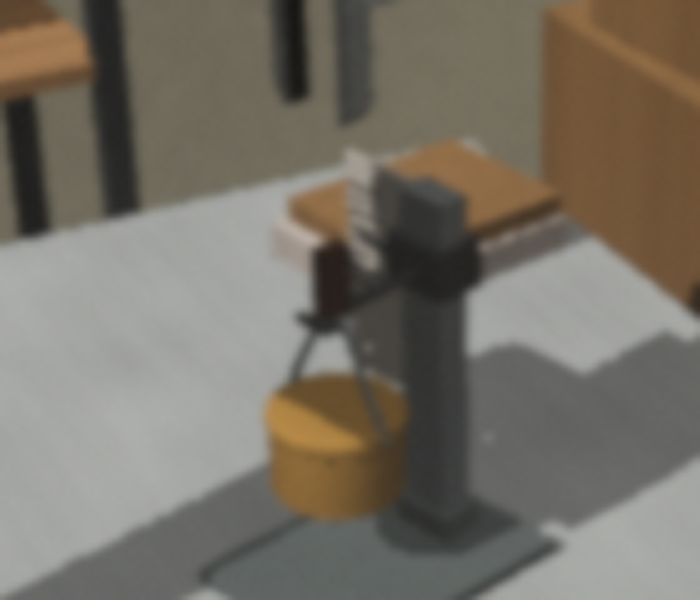

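View pics/wend.png

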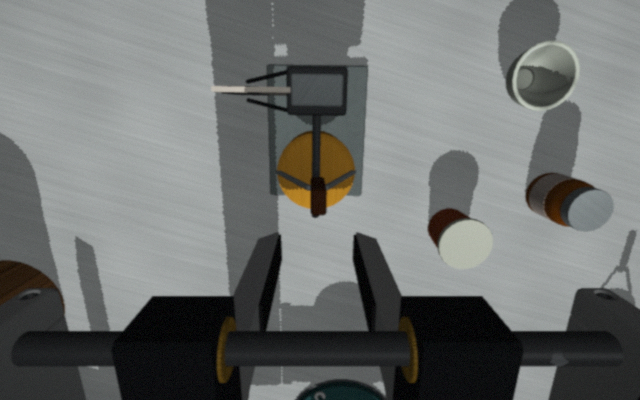

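The tin hangs upright at rest, with frame-to-frame shifts of 0.1 to 0.2 px or less over 0.65 s. The gripper is well clear, so I'm handing in.

```bash
python3 -c "
from bench import robot
print(robot.close_job())"
```

```text
the job is handed in; nothing more can be done
None
```

The brass tin farthest to the robot's left now hangs by its bail on the spring scale's hook, and I handed the job in at about 24 s. No verdict was reported.

**What I did:** I gripped the tin by its wooden block and lifted it; the wrist force put its weight at about 2.85 N. I then threaded the bail over the hook tip and lowered it onto the hook at about 10 mm/s. I let go in small steps once the wrist force was down to −0.05 ± 0.08 N.

**Last checks:**
- **At rest:** the side pictures after release show the tin hanging upright and still, moving no more than about 0.2 px over 0.65 s.
- **Robot clear:** the open gripper is about 60 mm above the grip block and touches nothing.
- **Other goods:** the tub, jar and mortar appear undisturbed in the last wrist picture; I did not re-measure their positions.

**Disagreement:** when I let go, the hook's pull-down came to about 25 mm from the arm's height and about 28 mm from the wrist force. Both are inside the 20–90 mm range. I did not measure the pull-down or the hook's speed directly.

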